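# Lock the gourd turntable for carving

## Task

The carving turntable has to be locked before the gourd on it can be worked. Using fingertip pushes only, turn the round slotted disc by its wooden peg until its slot faces the locking bar, push the bar by its upright tab fully home into the slot, then swing the catch across behind the tab until it meets its stop, so that the bar cannot slide back out, and move clear. Push gently, pinch or lift nothing, leave the gourd sitting in the middle of the disc and do not disturb the awl, marker and eraser lying around.

Things in the scene. Friction and masses are not known exactly. Their poses are not given: they have to be found in the camera images.
- turntable: fixed heavy dark grey iron base: round plate 204 mm across under the disc, with a 126 mm wide, 10 mm thick arm running from it towards -y to y = -245. Origin on the worktop, on the disc's axis; z up. Local positions in these texts are in this frame, in mm; heights are above the worktop. The locking bar lies along y at x = 0 on the -y side, its tab outermost
- guide_top (a point): middle of the top of the fixed guide block through which the bar slides: x -23 to 23, y -146 to -108, top at height 37, screw heads to 40. Beside the bar at x -26 to -17, y -157 to -146, top at height 30, is the small fixed stop that the catch meets
- disc_axis (a point): point on the disc's turning axis at the height of the disc's upper face (32 mm)
- index_disc (a joint): angle of the steel disc (radius 90 mm, 12 mm thick, upper face at height 32, small dark drilled marks round the rim). 0 or any whole turn: its one slot faces the bar; grows counterclockwise seen from above. No end stops, turns either way; friction 0.18 N m (about 2.6 N at the peg), stays where left
- slot_mouth (a point): middle of the slot's open mouth at the disc's rim, 90 mm from the axis, at the height of the upper face; turns with the disc. The slot is radial, 17 mm wide, 34 mm deep, its mouth flared to 27 mm
- peg_top (a point): middle of the top of the upright wooden finger peg on the disc, opposite the slot, 70 mm from the axis. The peg is round, about 16 mm across, height 35 to 62, with a flat steel collar 20 mm across at its foot. Pushed sideways it turns the disc
- lock_bar (a joint): travel in m of the flat steel locking bar (14 mm wide, height 22 to 30, 95 mm long): 0 drawn back, 0.044 fully home (end stop), sliding to +y. Friction about 2.5 N; stays where left. Its nose tapers to 4 mm over 12 mm and centres the disc if the slot is up to about 5 mm off; with the slot elsewhere the disc's rim stops it at about 0.014
- tab (a point): middle of the outer (-y) face of the tab on the tail of the bar, at height 40: an upright steel plate 28 mm wide (x), 7 mm thick, height 22 to 55, to be pushed to +y. The face is at local y = -199 when the bar is drawn back and -155 when home
- catch (a joint): angle of the steel catch, a flat arm 12 mm wide, 57 mm long, height 22 to 30, on an upright pivot beside the bar. 0: square across behind the tab, at its stop, pointing to -x. Grows as it swings outward, counterclockwise from above; at 1.57 it points to -y beside the bar; at most 1.85. Stays where left. The bar is in its way unless home
- catch_pivot (a point): pivot of the catch, local x = 45, y = -163.5, height 30
- catch_pin (a point): middle of the top of the upright round pin near the catch's free end, 12.4 mm across, height 30 to 53, 48 mm from the pivot. Pushed sideways it swings the catch; friction about 1.3 N at the pin
- gourd: small dried brown gourd, 61 mm across, 48 mm high, standing loose on the black rubber pad (50 mm across, top at height 37) in the middle of the disc and turning with it; its top is at height 85. Origin in the middle of its underside. Not to be lifted or knocked
- awl: loose awl with wooden handle, 120 mm long, 26 mm thick, lying beside the turntable; origin under its middle; leave alone
- marker: loose blue and white marker pen, 135 mm long, 17 mm thick, lying beside the turntable; origin under its middle; leave alone
- eraser: loose pink eraser 44 x 20 x 12 mm lying beside the turntable; origin under its middle; leave alone

How it is judged:
On the way, in this order (a step that is already met when the one before it is completed fails the run):
1. the slot of the disc faces the bar (within 7 mm at the rim) while the bar is still drawn back (x of slot_mouth in the frame of turntable between -0.007 and 0.007 m and y of slot_mouth in the frame of turntable below 0 m and value of joint lock_bar below 0.025 m), for 0.1 s.
2. the bar is pushed home into the slot, with the catch still open (value of joint lock_bar above 0.041 m and value of joint catch above 0.3 rad), for 0.1 s.
3. the catch lies across behind the tab (value of joint catch below 0.12 rad), for 0.1 s.
At the end, for the whole second after the job is handed in: the bar is home in the slot (joint above 0.041 m of 0.044), the catch lies across behind its tab (joint below 0.12 rad), the slot is in line with the bar within 4 mm, and the gourd stands still and upright within 20 mm of the disc's axis (value of joint lock_bar above 0.041 m and value of joint catch below 0.12 rad and x of slot_mouth in the frame of turntable between -0.004 and 0.004 m and y of slot_mouth in the frame of turntable below 0 m and horizontal distance between gourd and disc_axis below 0.02 m and angle between gourd's own z axis and vertical below 0.2 rad and height (world z) of gourd below 0.045 m and linear speed of gourd below 0.02 m/s); the robot touches nothing.
It fails at once if the gourd is lifted or knocked from its place (distance of gourd from where it was at the start of the episode above 0.02 m or angle between gourd's own z axis and vertical above 0.35 rad).
It fails at once if the awl, marker or eraser is shifted by more than 20 mm or lifted (distance of any of awl, marker, eraser from where it was at the start of the episode above 0.02 m).
It fails at once if a part of the turntable is pinched or pushed hard (more than 35 N) (contact force between the fingers and turntable above 35 N).
It also fails if it takes over 58 s, if anything falls off the work surface, if the arm or the gripper's body presses on something with over 40 N, if the wrist force passes 120 N, or if a joint passes its speed limit or range.

## Robot

A 6-joint arm with a two-finger parallel gripper is mounted at the origin on a cart in front of the work surface, level with it; the furniture and walls round the work are solid. World frame = base frame: x ahead of the robot, y to its left, z up, the work surface at z = 0. Lengths are in m, angles in rad, forces in N, time in s.
With the tool pointing down it reaches from about 0.275 to 0.75 m from the base axis. Payload 10.2 kg.
Tool frame: the origin (TCP) lies at the very end of the fingers, on their centre line; the grasp point (between the pads) lies robot.pinch_z behind it (robot.pinch_z is the distance from the TCP to the grasp point, in m); x points along the fingers, y is the direction in which the jaws open and shut, and the axes are right-handed (so a half turn about x gives the same grasp; the last joint's range is limited). The gripper opens to 88 mm and grips with 3 to 60 N. Pads are 18 mm wide; open, the fingers measure 123 mm over their backs; the gripper's body (75 mm by 187 mm) begins 45 mm behind the grasp point.
Start: joints at [0.978, 0.313, 1.498, -0, 1.331, -0.223], TCP at [0.19, 0.49, 0.239] pointing down, gripper open.
Joint ranges: [-2.94, 2.94], [-0.97, 2.17], [0.19, 2.56], [-1.23, 4.37], [0.02, 3.11], [-2.88, 2.88]. Speed limits (rad/s): [2.39, 2.39, 3.01, 3.14, 3.14, 3.14].

## Interface

Orientations are given as [roll, pitch, yaw] about the fixed x, y, z axes, in that order (R = Rz(yaw) Ry(pitch) Rx(roll)).
In Python, from bench import telemetry, grab_frame, camera_info, close_job, find_in, robot gives the robot as it stands.
- The arm moves only by the tool carry_out, never from a script. Its argument "targets" is a list of rows, each a list of 7 numbers: the shift along the tool's x, y, z each as a share of 2.5 cm, from -1 to 1, then the turn, a rotation vector about the tool's x, y, z each as a share of 6 degrees, from -1 to 1, then the closure in counts, from 0 (fully open) to 255 (shut). In form: [[tx, ty, tz, ax, ay, az, jaw], ...]. A call has 1 to 5 rows; each row shifts and turns the commanded pose from where the row before left it, along the tool's axes as they then stand; what a row does not reach is not made up. A row lasts 1/8 s, in which the tool goes at most 62.5 mm and 10.7 degrees, less where a joint would pass 70% of its speed; a pose out of reach is approached as far as the arm can. A call with a number of a shift or a turn outside -1 to 1 is refused whole. A call with a gripper value outside its range is refused whole. The fingers move at their own pace and stop on an object; "newtons" is the grip in N (left out, the last holds). Time passes only in rows, so rows that do not move let the fingers close. It gives the time, the measured TCP pose, the force and the opening at its end, in the units of the state.
- telemetry.observe(): the state, without advancing time (a new reading comes with each control period).
- grab_frame(name): name is "side" or "top" or "wrist"; returns the picture (480x640x3 uint8, red, green, blue); there is no depth.
- camera_info(name): a dict with "fx", "fy", "cx", "cy" (pixels), "D" ([k1, k2, p1, p2, k3] as OpenCV has them; the pictures are not rectified), "cam_to_world" (4x4, takes a point from camera to world coordinates). Camera axes: x right, y down, z forward; pixel columns grow to the right and rows downward; lengths in m; the calibration is good to about 2 mm. A picture is of the moment at which its call begins: read the wrist's pose just before it. camera_info takes no time and is no camera call; for the wrist camera it gives the pose at the moment of the call.
- close_job(): hands the job in, once; it reports no verdict.
Trained networks look in the newest picture that a camera, given by its name, has taken for a name from the list of things; names that differ only in an ending like _2 or _b are one class to them, and where a whole thing is asked for, a point or a joint stands for the part that bears it (a point fixed in the world has none). Each returns a list of dicts, best first, with "score" (0 to 1); they miss things now and then, are a little off and sometimes report something else, mostly with a low value. They report only what shows in the picture. A call takes as long as a camera call.
- find_in(camera, target): "box" ([left, top, width, height] in pixels, round what is visible of it).
The state is a dict: "t": time; "joint_pos": joint angles; "qd": joint speeds; "tau": joint torques, N m; "tcp_pos": TCP position; "eef_rot": TCP orientation; "force": force on the tool from outside, world axes, zero at the start; "torque": the same for the moment, N m; "gripper_width": finger opening in m.
Only numpy, scipy, OpenCV 4.12 (cv2) and the standard library are available. Lean on these libraries where they do the work, as an engineer would, in place of code of your own. Each camera call takes 0.05 s, during which the arm holds its last target.

## Working session

There is one attempt and no reset: what is moved stays moved. The work goes in short steps, Python scripts to look and compute and a tool call to move; the robot and the scene stay as the last step left them, time stands still between calls to the robot, and variables do not carry over. Pictures are saved under pics/ and viewed, and the job is handed in when it is done.

Besides the shell and the picture viewer there is one more tool, called after "Request:" as name([rows], argument=value, ...), one row to a line, values as JSON. carry_out: Moves the arm, as the interface text tells. Shift numbers are shares of 2.5 cm and turn numbers shares of 6 degrees, none past 1 either way. Its arguments: {"type":"object","properties":{"targets":{"type":"array","items":{"type":"array","items":{"type":"number"}}},"newtons":{"type":"number"}},"required":["targets"]}

```bash
ls; mkdir -p pics; python3 - <<'E'
from bench import telemetry, grab_frame, camera_info, robot
import cv2,numpy as np
s=telemetry.observe(); print(s); print([a for a in dir(robot) if a[0]!='_'], robot.pinch_z)
for n in ["side","top","wrist"]:
    ci=camera_info(n); print(n,{k:np.round(v,4).tolist() for k,v in ci.items()})
    cv2.imwrite(f"pics/{n}0.png",grab_frame(n)[:,:,::-1])
E
```

```text
pics
{'t': 0.0, 'joint_pos': array([ 9.77606432e-01,  3.13455539e-01,  1.49842730e+00,  3.09690674e-05,
        1.33100232e+00, -2.23432379e-01]), 'qd': array([ 1.25642199e-03,  1.27736092e-05, -1.50589627e-03, -3.69272903e-04,
        5.51262006e-05, -3.90729807e-04]), 'tau': array([ 8.99016140e-04, -4.02207971e+01, -2.52269179e+01,  6.94966782e-02,
        3.52332951e-02, -9.84085432e-05]), 'tcp_pos': array([0.18961035, 0.48930375, 0.23816192]), 'eef_rot': array([-1.81749194,  1.56950347, -2.18725683]), 'force': array([-0.04286524, -0.20242384,  0.39186368]), 'torque': array([ 0.04902324, -0.08990903, -0.01478537]), 'gripper_width': 0.08831479702367209}
['PlanningError', 'pinch_z'] 0.0187
side {'fx': 576.7428, 'fy': 576.7428, 'cx': 316.8403, 'cy': 240.876, 'D': [-0.1315, 0.0, 0.0, 0.0, 0.0], 'cam_to_world': [[0.8972, -0.1282, 0.4227, 0.1518], [-0.4409, -0.3181, 0.8393, -0.6095], [0.0268, -0.9394, -0.3419, 0.3942], [0.0, 0.0, 0.0, 1.0]]}
top {'fx': 521.0837, 'fy': 521.0837, 'cx': 323.9128, 'cy': 245.8541, 'D': [-0.0538, 0.0, 0.0, 0.0, 0.0], 'cam_to_world': [[0.0243, -0.9985, 0.0491, 0.5042], [-0.9995, -0.0233, 0.0215, 0.1658], [-0.0203, -0.0496, -0.9986, 0.9975], [0.0, 0.0, 0.0, 1.0]]}
wrist {'fx': 333.9154, 'fy': 333.9154, 'cx': 317.3388, 'cy': 242.1525, 'D': [-0.0385, 0.0, 0.0, 0.0, 0.0], 'cam_to_world': [[0.3615, 0.899, 0.2472, 0.1243], [0.9324, -0.348, -0.0978, 0.5149], [-0.0019, 0.2658, -0.964, 0.3836], [0.0, 0.0, 0.0, 1.0]]}
```

View pics/top0.png

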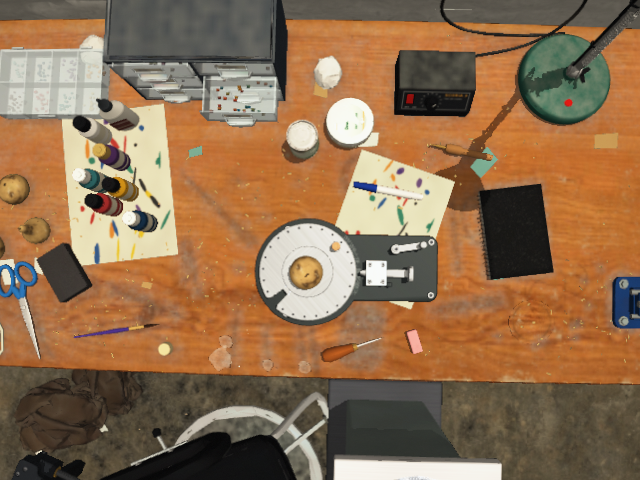

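View pics/side0.png

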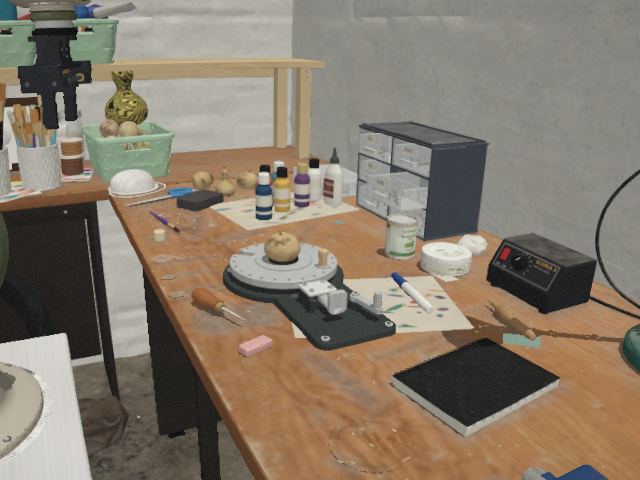

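View pics/wrist0.png

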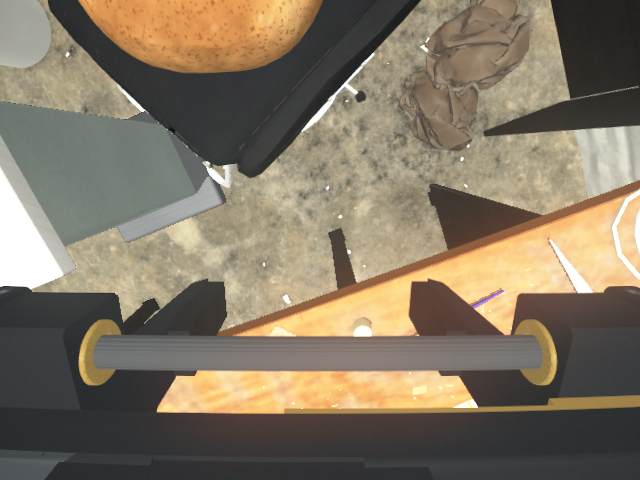

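```bash
cat > h.py <<'E'
from bench import telemetry, grab_frame, camera_info, find_in, robot
import cv2,numpy as np
from scipy.spatial.transform import Rotation as Ro
def R(s=None):
    s=s or telemetry.observe(); return Ro.from_euler('xyz',s['eef_rot']).as_matrix()
def K(ci): return np.array([[ci['fx'],0,ci['cx']],[0,ci['fy'],ci['cy']],[0,0,1]]),np.array(ci['D'],float)
def at_z(ci,px,z):
    k,d=K(ci); p=cv2.undistortPoints(np.array(px,float).reshape(-1,1,2),k,d).reshape(-1,2)
    T=np.array(ci['cam_to_world']); r=np.c_[p,np.ones(len(p))]@T[:3,:3].T; c=T[:3,3]
    return c+r*((z-c[2])/r[:,2])[:,None]
def proj(ci,P):
    k,d=K(ci); T=np.linalg.inv(np.array(ci['cam_to_world']))
    return cv2.projectPoints(np.array(P,float).reshape(-1,3),cv2.Rodrigues(T[:3,:3])[0],T[:3,3],k,d)[0].reshape(-1,2)
def crop(img,x0,y0,w,h,f,name):
    c=cv2.resize(img[y0:y0+h,x0:x0+w],None,fx=f,fy=f,interpolation=cv2.INTER_CUBIC); cv2.imwrite(name,c[:,:,::-1])
E
python3 - <<'E'
from h import *
im=cv2.imread('pics/top0.png')[:,:,::-1]
crop(im,245,205,200,150,4,'pics/topc.png')
im=cv2.imread('pics/side0.png')[:,:,::-1]
crop(im,210,220,200,150,4,'pics/sidec.png')
print(R())
ci=camera_info('top')
print(at_z(ci,[[306,272],[335,247],[279,298]],0.03))
grab_frame('top')
for t in ['turntable','slot_mouth','peg_top','tab','catch_pin','index_disc','gourd','catch','lock_bar','awl','marker','eraser','guide_top']:
    print(t,[(np.round(d['box'],1).tolist(),round(d['score'],2)) for d in find_in('top',t)[:2]])
print(telemetry.observe()['t'])
E
```

```text
[[-4.60297790e-04  3.61447409e-01  9.32392385e-01]
 [-7.23256722e-04  9.32392119e-01 -3.61447663e-01]
 [-9.99999633e-01 -8.40732621e-04 -1.67758764e-04]]
[[0.50238243 0.21863838 0.03      ]
 [0.55009058 0.16591416 0.03      ]
 [0.45296848 0.26752724 0.03      ]]
turntable []
slot_mouth []
peg_top [([257.5, 220.0, 97.9, 100.7], 0.6)]
tab [([362.9, 268.2, 48.8, 12.8], 0.72)]
catch_pin [([390.8, 239.5, 33.8, 13.9], 0.55)]
index_disc [([259.8, 223.9, 96.6, 93.5], 0.92)]
gourd [([288.8, 255.9, 34.9, 32.5], 0.83)]
catch []
lock_bar [([358.5, 265.6, 57.7, 12.9], 0.84)]
awl [([319.6, 341.1, 56.2, 20.0], 0.84)]
marker [([352.9, 183.6, 73.0, 16.6], 0.78)]
eraser [([362.2, 267.8, 47.8, 11.0], 0.68), ([405.6, 331.5, 14.9, 20.4], 0.53)]
guide_top [([254.6, 219.5, 184.4, 100.6], 0.6)]
0.85
```

View pics/topc.png

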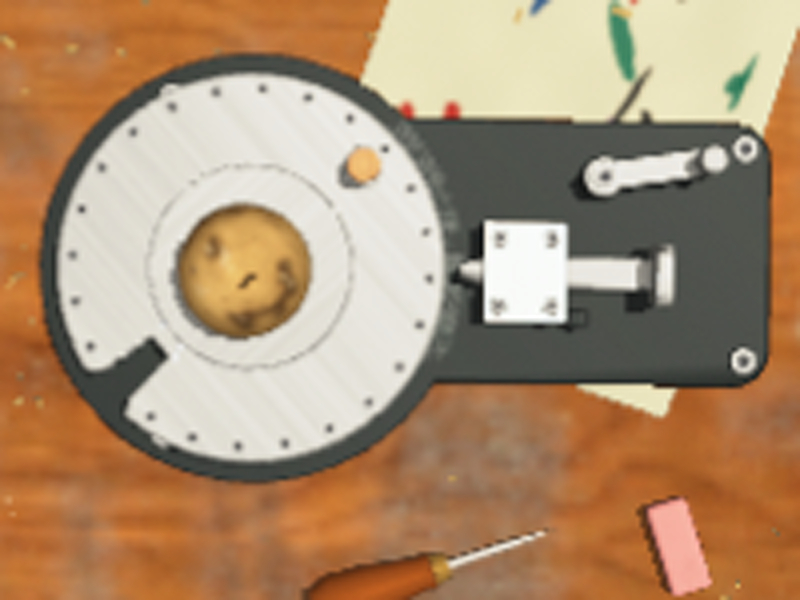

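View pics/sidec.png

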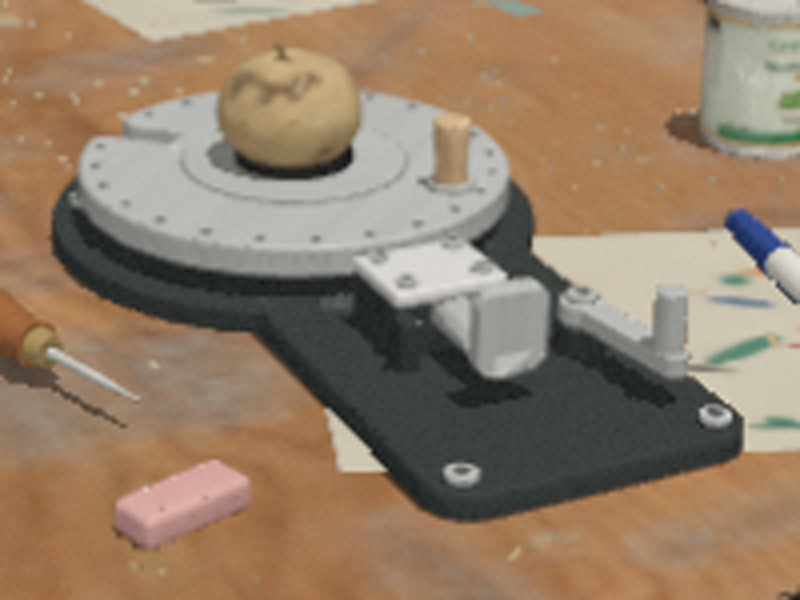

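```bash
python3 - <<'E'
from h import *
from scipy.optimize import least_squares
ci=camera_info('top')
D=dict(axis=([307.75,271.75],[0,0,.032]),guide=([376.5,272.75],[0,-.127,.037]),pivot=([395.75,249.25],[.045,-.1635,.030]),tab=([411,273.75],[0,-.1955,.055]))
px=np.array([v[0] for v in D.values()]);L=np.array([v[1] for v in D.values()])
def W(p,L): 
    L=np.atleast_2d(L);c,s=np.cos(p[2]),np.sin(p[2]); return np.c_[p[0]+c*L[:,0]-s*L[:,1],p[1]+s*L[:,0]+c*L[:,1],L[:,2]]
r=least_squares(lambda p:(proj(ci,W(p,L))-px).ravel(),[.5,.22,0])
p=r.x;print(p,np.degrees(p[2]),r.fun.reshape(-1,2).round(2))
def loc(w): 
    c,s=np.cos(p[2]),np.sin(p[2]);d=w[:,:2]-p[:2]; return np.c_[c*d[:,0]+s*d[:,1],-s*d[:,0]+c*d[:,1]]
for n,q,z in [('peg',[336.5,246.25],.062),('slot',[271.5,303.25],.032),('slotend',[284.5,292.5],.032),('pin',[423.5,244.75],.053)]:
    w=at_z(ci,[q],z);l=loc(w)[0];print(n,w,l,np.hypot(*l),np.degrees(np.arctan2(l[1],l[0])))
for n,l in [('tabface',[0,-.199,.04]),('pivot',[.045,-.1635,.03])]: print(n,W(p,l))
im=cv2.imread('pics/side0.png');cs=camera_info('side')
th=np.linspace(0,6.28,60)
for z,rr in [(.032,.09),(.01,.102)]:
    for q in proj(cs,W(p,np.c_[rr*np.cos(th),rr*np.sin(th),0*th+z])): cv2.circle(im,tuple(int(v*8) for v in q),8,(0,0,255),-1,shift=3)
for l in [[0,-.127,.037],[.045,-.1635,.03],[0,-.199,.04],[0,0,.085]]:
    q=proj(cs,W(p,l))[0];cv2.circle(im,tuple(int(v*8) for v in q),12,(255,0,255),-1,shift=3)
crop(im[:,:,::-1],210,220,200,150,4,'pics/sidec2.png')
E
```

```text
[0.50335043 0.21772454 0.00222906] 0.1277157102251871 [[-1.3  -0.26]
 [-1.2   0.25]
 [-0.64 -0.11]
 [ 3.07  0.09]]
peg [[0.54998408 0.16324676 0.062     ]] [ 0.0465121 -0.0545816] 0.0717114094991609 -49.56378242317813
slot [[0.44301632 0.28096894 0.032     ]] [-0.06019298  0.06337873] 0.08740743127017492 133.5232088862551
slotend [[0.46349403 0.25739113 0.032     ]] [-0.03976788  0.03975533] 0.056231403287071983 135.00903773018862
pin [[0.55682296 0.00569303 0.053     ]] [ 0.05299977 -0.21215018] 0.2186702381665394 -75.97335853903967
tabface [[0.50379401 0.01872504 0.04      ]]
pivot [[0.54871477 0.05432526 0.03      ]]
```

View pics/sidec2.png

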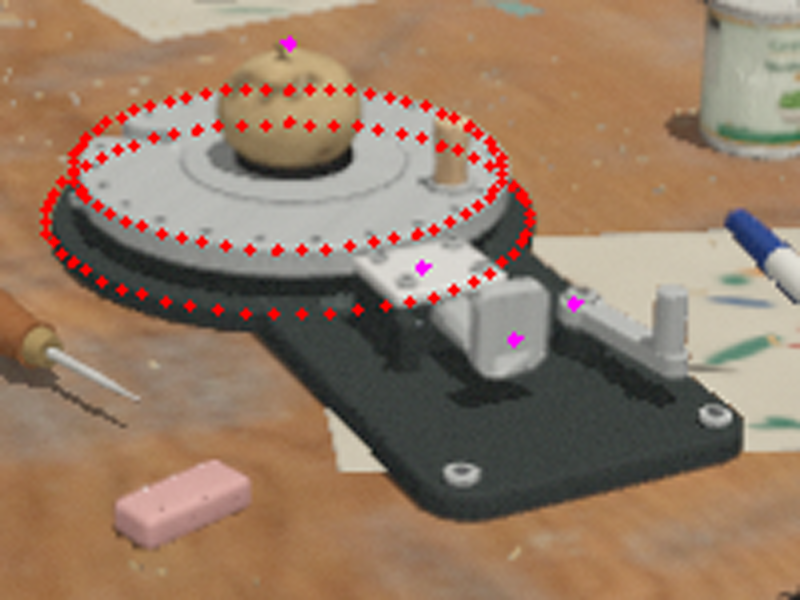

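```bash
cat >> h.py <<'E'
def W(p,L): 
    L=np.atleast_2d(np.array(L,float));c,s=np.cos(p[2]),np.sin(p[2]); return np.c_[p[0]+c*L[:,0]-s*L[:,1],p[1]+s*L[:,0]+c*L[:,1],L[:,2]]
def loc(p,w):
    w=np.atleast_2d(w); c,s=np.cos(p[2]),np.sin(p[2]);d=w[:,:2]-p[:2]; return np.c_[c*d[:,0]+s*d[:,1],-s*d[:,0]+c*d[:,1],w[:,2]]
E
python3 - <<'E'
from h import *
from scipy.optimize import least_squares
ci=camera_info('top');cs=camera_info('side')
T=[([307.75,271.75],[0,0,.032]),([376.5,272.75],[0,-.127,.037]),([395.75,249.25],[.045,-.1635,.030]),
 ]
S=[([210+431/4,220+272/4],[0,-.127,.037]),([210+582/4,220+297/4],[.045,-.1635,.030])]
# base end corner lines: arm end y=-245
res=lambda p:np.r_[(proj(ci,W(p,[l for _,l in T]))-np.array([q for q,_ in T])).ravel(),(proj(cs,W(p,[l for _,l in S]))-np.array([q for q,_ in S])).ravel()]
r=least_squares(res,[.5,.22,0]);p=r.x;print(p.tolist(),r.fun.reshape(-1,2).round(2))
for n,q,z in [('peg',[336.5,246.25],.062),('slot',[271.5,303.25],.032),('slotend',[284.5,292.5],.032),('pin',[423.5,244.75],.053),('tabtop',[411,273.75],.055)]:
    w=at_z(ci,[q],z);l=loc(p,w)[0];print(n,w.round(4),l.round(4),np.hypot(*l[:2]),np.degrees(np.arctan2(l[1],l[0])))
E
```

```text
[0.5027132427390315, 0.215036098638664, 0.01864488351562805] [[ 0.14  0.12]
 [ 0.27 -0.5 ]
 [ 0.41 -1.18]
 [-0.99 -1.17]
 [-0.41  1.17]]
peg [[0.55   0.1632 0.062 ]] [ 0.0463 -0.0527  0.062 ] 0.07011895411719958 -48.679933888951375
slot [[0.443 0.281 0.032]] [-0.0585  0.067   0.032 ] 0.08894303058336435 131.09005078944696
slotend [[0.4635 0.2574 0.032 ]] [-0.0384  0.0431  0.032 ] 0.05772430471281331 131.73028346103254
pin [[0.5568 0.0057 0.053 ]] [ 0.0502 -0.2103  0.053 ] 0.21622298935221168 -76.57598956958782
tabtop [[0.5038 0.0278 0.055 ]] [-0.0024 -0.1873  0.055 ] 0.18727676080095726 -90.72914571003196
```

```bash
cat >> h.py <<'E'
P0=np.array([0.5027,0.2150,0.015])
def rows(tw,psi_deg,n,p0=None,psi0=None):
    """n equal rows from present pose to world target (x,y,z), tool-y heading psi; prints tool-frame units"""
    s=telemetry.observe(); r=R(s); p=np.array(s['tcp_pos']) if p0 is None else np.array(p0)
    y0=np.degrees(np.arctan2(r[1,1],r[0,1])) if psi0 is None else psi0
    print('from',p.round(4),'psi',round(y0,1))
    d=(np.array(tw)-p)/n; da=(psi_deg-y0)/n
    for i in range(n):
        a=np.radians(y0+da*i); y=np.array([np.cos(a),np.sin(a),0]); x=np.array([0,0,-1.]); z=np.cross(x,y)
        print([round(float(v)/.025,2) for v in (d@x,d@y,d@z)]+[round(-da/6,2),0,0])
E
python3 - <<'E'
from h import *
t=W(P0,[.0233,-.0725,.238])[0]; print(t)
rows(t,-48+np.degrees(P0[2]),21)
E
```

```text
[0.52708484 0.14285764 0.238     ]
from [0.1898 0.4895 0.2387] psi 68.8
[0.0, -0.38, 0.84, np.float64(0.92), 0, 0]
[0.0, -0.3, 0.87, np.float64(0.92), 0, 0]
[0.0, -0.22, 0.9, np.float64(0.92), 0, 0]
[0.0, -0.13, 0.91, np.float64(0.92), 0, 0]
[0.0, -0.04, 0.92, np.float64(0.92), 0, 0]
[0.0, 0.05, 0.92, np.float64(0.92), 0, 0]
[0.0, 0.14, 0.91, np.float64(0.92), 0, 0]
[0.0, 0.22, 0.89, np.float64(0.92), 0, 0]
[0.0, 0.31, 0.87, np.float64(0.92), 0, 0]
[0.0, 0.39, 0.83, np.float64(0.92), 0, 0]
[0.0, 0.47, 0.79, np.float64(0.92), 0, 0]
[0.0, 0.54, 0.74, np.float64(0.92), 0, 0]
[0.0, 0.61, 0.69, np.float64(0.92), 0, 0]
[0.0, 0.68, 0.63, np.float64(0.92), 0, 0]
[0.0, 0.73, 0.56, np.float64(0.92), 0, 0]
[0.0, 0.78, 0.49, np.float64(0.92), 0, 0]
[0.0, 0.83, 0.41, np.float64(0.92), 0, 0]
[0.0, 0.86, 0.33, np.float64(0.92), 0, 0]
[0.0, 0.89, 0.24, np.float64(0.92), 0, 0]
[0.0, 0.91, 0.15, np.float64(0.92), 0, 0]
[0.0, 0.92, 0.07, np.float64(0.92), 0, 0]
```

Request:
carry_out([
  [0,-0.38,0.84,0.92,0,0,255],
  [0,-0.3,0.87,0.92,0,0,255],
  [0,-0.22,0.9,0.92,0,0,255],
  [0,-0.13,0.91,0.92,0,0,255],
  [0,-0.04,0.92,0.92,0,0,255],
], newtons=5)

```text
t: 1.48
tcp_pos: [0.2706, 0.4064, 0.2388]
eef_rot: [1.705, 1.571, 0.85]
force: [1.1, 0.0, 0.2]
gripper_width: 0.0403
```

Request:
carry_out([
  [0,0.05,0.92,0.92,0,0,255],
  [0,0.14,0.91,0.92,0,0,255],
  [0,0.22,0.89,0.92,0,0,255],
  [0,0.31,0.87,0.92,0,0,255],
  [0,0.39,0.83,0.92,0,0,255],
])

```text
t: 2.1
tcp_pos: [0.3509, 0.324, 0.2388]
eef_rot: [1.726, 1.571, 0.389]
force: [-0.1, 1.1, -0.5]
gripper_width: 0.0007
```

Request:
carry_out([
  [0,0.47,0.79,0.92,0,0,255],
  [0,0.54,0.74,0.92,0,0,255],
  [0,0.61,0.69,0.92,0,0,255],
  [0,0.68,0.63,0.92,0,0,255],
  [0,0.73,0.56,0.92,0,0,255],
])

```text
t: 2.72
tcp_pos: [0.4311, 0.2415, 0.2388]
eef_rot: [2.17, 1.571, 0.351]
force: [0.4, -0.2, -1.0]
gripper_width: 0.0004
```

```bash
python3 - <<'E'
from h import *
s=telemetry.observe();print(s['t'],s['tcp_pos'],s['joint_pos'],s['gripper_width'])
ci=camera_info('wrist');im=grab_frame('wrist').copy();cv2.imwrite('pics/w1raw.png',im[:,:,::-1])
th=np.linspace(0,6.28,60)
L=[[.09*np.cos(a),.09*np.sin(a),.032] for a in th]+[[.0462,-.0525,.062],[0,-.127,.037],[.045,-.1635,.03]]
for q in proj(ci,W(P0,L)): cv2.circle(im,tuple(int(v*8) for v in q),12,(255,0,0),-1,shift=3)
cv2.imwrite('pics/w1.png',im[:,:,::-1])
E
```

```text
2.725 [0.43114051 0.24149578 0.23879006] [2.73008552e-01 2.44738116e-01 1.58760458e+00 1.43491649e-05
 1.30907372e+00 5.20381361e-01] 0.00039591513232954006
```

View pics/w1.png

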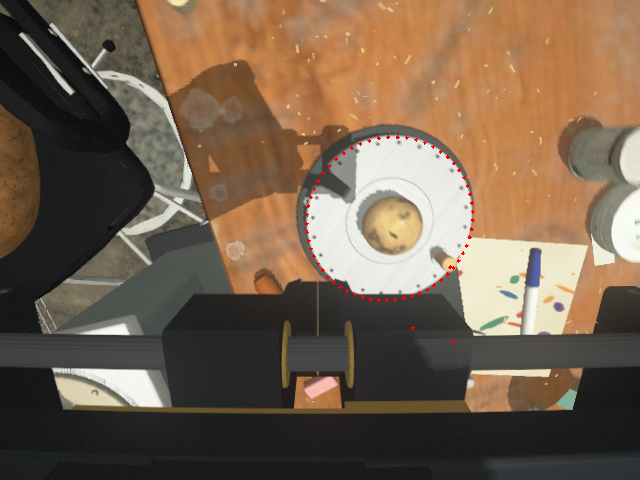

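Request:
carry_out([
  [0,0.78,0.49,0.92,0,0,255],
  [0,0.83,0.41,0.92,0,0,255],
  [0,0.86,0.33,0.92,0,0,255],
  [0,0.89,0.24,0.92,0,0,255],
  [0,0.91,0.15,0.92,0,0,255],
])

```text
t: 3.4
tcp_pos: [0.5113, 0.1592, 0.2388]
eef_rot: [-2.409, 1.571, 1.576]
force: [0.9, 0.3, -0.1]
gripper_width: 0.0005
```

Request:
carry_out([
  [0.9,0.92,0.07,0.92,0,0,255],
  [1,0,0,0,0,0,255],
  [1,0,0,0,0,0,255],
  [1,0,0,0,0,0,255],
  [1,0,0,0,0,0,255],
])

```text
t: 4.03
tcp_pos: [0.5268, 0.1432, 0.1155]
eef_rot: [-2.735, 1.571, 1.156]
force: [0.3, -0.1, -0.1]
gripper_width: 0.0004
```

```bash
python3 - <<'E'
from h import *
s=telemetry.observe();print(s['t'],s['tcp_pos'],s['joint_pos'],s['force'])
l=loc(P0,s['tcp_pos']);r=R(s);psi=np.arctan2(r[1,1],r[0,1])-P0[2]
print(l,np.degrees(psi), 'rad/tang about phi=-48.7:',)
a=np.radians(-48.7);print(l[0,:2]@[np.cos(a),np.sin(a)],l[0,:2]@[-np.sin(a),np.cos(a)])
for n,b in [('side',(210,180,200,150)),('top',(245,205,200,150))]:
    crop(grab_frame(n),*b,3,f'pics/{n}2.png')
a=cv2.imread('pics/side2.png');b=cv2.imread('pics/top2.png');cv2.imwrite('pics/c2.png',cv2.resize(np.hstack([a,b]),(800,300)))
E
```

```text
4.025 [0.52683128 0.14320925 0.11545998] [5.07265608e-02 4.84323766e-01 1.59129895e+00 5.60470941e-05
 1.06594530e+00 8.71514689e-01] [ 0.34511103 -0.13778171 -0.12087861]
[[ 0.02305175 -0.07214463  0.11545998]] -47.888685457914946 rad/tang about phi=-48.7:
0.06941386334232735 -0.030297623635827848
```

View pics/c2.png

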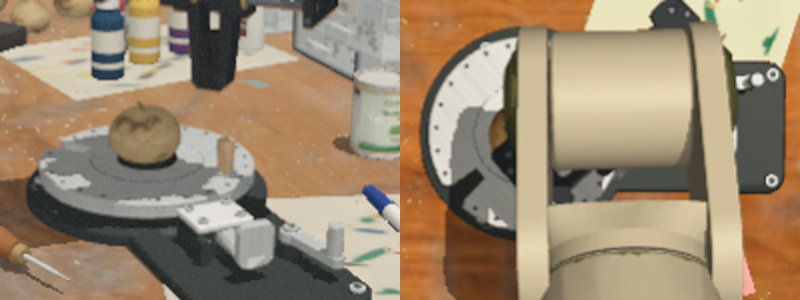

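Request:
carry_out([
  [0.93,0.06,0,0,0,0,255],
  [0.93,0,0,0,0,0,255],
  [0.5,0,0,0,0,0,255],
  [0.4,0,0,0,0,0,255],
  [0,0,-0.2,0,0,0,255],
])

```text
t: 4.75
tcp_pos: [0.5318, 0.1452, 0.0473]
eef_rot: [-0.638, 1.57, -3.031]
force: [0.1, -0.1, 0.5]
gripper_width: 0.0005
```

Request:
carry_out([
  [0,0,-0.15,0,0,0,255],
  [0,0,-0.1,0,0,0,255],
  [0,0,-0.1,0,0,0,255],
])

```text
t: 5.12
tcp_pos: [0.5384, 0.1513, 0.0475]
eef_rot: [2.418, 1.57, 0.025]
force: [-0.3, -0.5, 0.1]
gripper_width: 0.0005
```

```bash
python3 - <<'E'
from h import *
s=telemetry.observe();print(s['t'],s['tcp_pos'],s['force'])
l=loc(P0,s['tcp_pos'])
a=np.radians(-48.7);print(l[0,:2]@[np.cos(a),np.sin(a)],l[0,:2]@[-np.sin(a),np.cos(a)])
crop(grab_frame('side'),250,200,133,100,6,'pics/side3.png')
E
```

```text
5.125 [0.53837043 0.15127612 0.04749932] [-0.34956525 -0.51011942  0.14090458]
0.07117909054491622 -0.01632943492611516
```

View pics/side3.png

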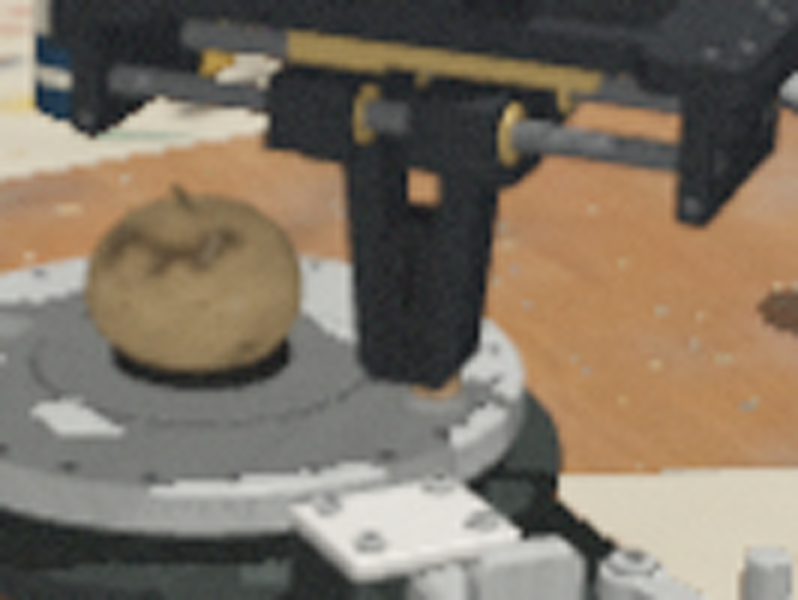

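Request:
carry_out([
  [0,0.03,-0.15,-0.5,0,0,255],
  [0,0.03,-0.15,-0.5,0,0,255],
  [0,0.03,-0.15,-0.5,0,0,255],
  [0,0.03,-0.15,-0.5,0,0,255],
  [0,0.03,-0.15,-0.5,0,0,255],
])

```text
t: 5.8
tcp_pos: [0.5535, 0.1622, 0.0473]
eef_rot: [0.772, 1.57, -1.358]
force: [0.6, -4.5, 0.4]
gripper_width: 0.0003
```

Request:
carry_out([
  [0,0.03,-0.15,-0.5,0,0,255],
  [0,0.03,-0.15,-0.5,0,0,255],
  [0,0.03,-0.15,-0.5,0,0,255],
  [0,0.03,-0.15,-0.5,0,0,255],
  [0,0.03,-0.15,-0.5,0,0,255],
])

```text
t: 6.42
tcp_pos: [0.5653, 0.1773, 0.0474]
eef_rot: [0.948, 1.569, -0.919]
force: [1.7, -4.3, 0.1]
gripper_width: 0.0004
```

```bash
cat >> h.py <<'E'
def arc():
    s=telemetry.observe();l=loc(P0,s['tcp_pos'])[0];r=R(s);psi=np.arctan2(r[1,1],r[0,1])-P0[2]
    e=np.array([np.cos(psi),np.sin(psi)]);t=np.array([-e[1],e[0]])
    print('t',s['t'],'psi',np.degrees(psi).round(2),'rad',(l[:2]@e).round(4),'tan',(l[:2]@t).round(4),'z',l[2].round(4),'F',np.round(s['force'],1),'q',np.round(s['joint_pos'],2))
E
python3 - <<'E'
from h import *
arc()
crop(grab_frame('side'),210,190,200,150,4,'pics/side4.png')
cv2.imwrite('pics/w4.png',grab_frame('wrist')[:,:,::-1])
E
```

```text
t 6.425 psi -17.88 rad 0.0709 tan -0.0178 z 0.0474 F [ 1.7 -4.3  0.1] q [ 0.11  0.66  1.49 -0.    0.99  0.4 ]
```

View pics/side4.png

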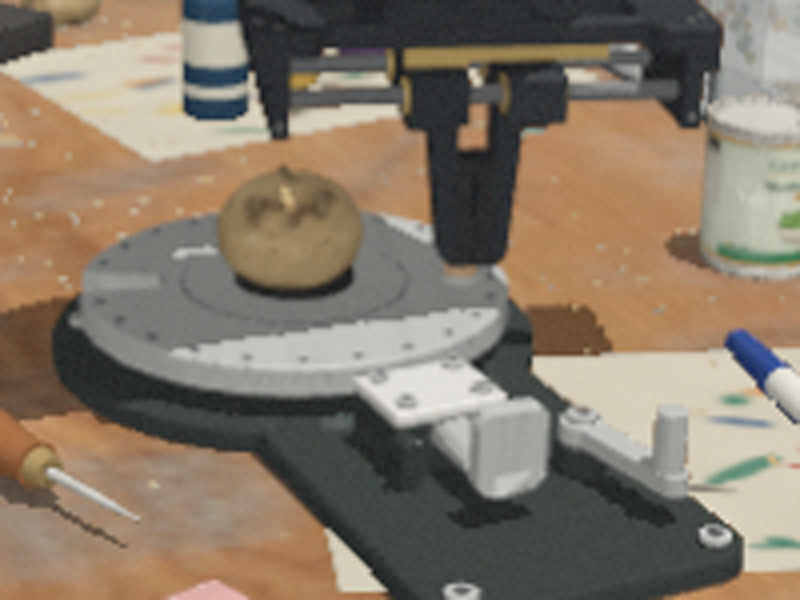

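View pics/w4.png

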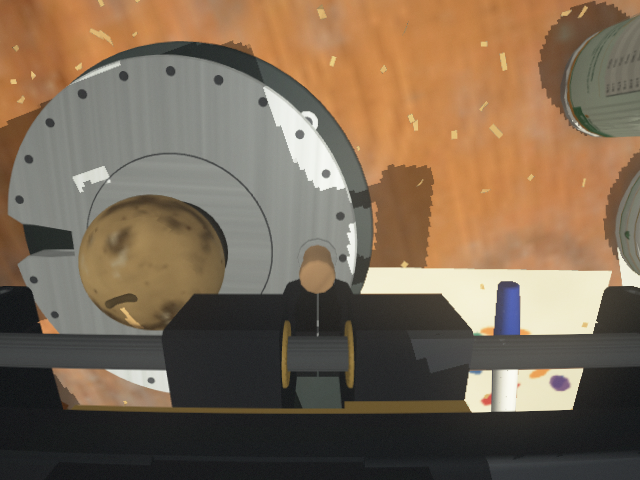

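Request:
carry_out([
  [0,0.04,-0.2,-0.667,0,0,255],
  [0,0.04,-0.2,-0.667,0,0,255],
  [0,0.04,-0.2,-0.667,0,0,255],
  [0,0.04,-0.2,-0.667,0,0,255],
  [0,0.04,-0.2,-0.667,0,0,255],
])

```text
t: 7.15
tcp_pos: [0.5742, 0.2013, 0.0474]
eef_rot: [1.18, 1.569, -0.34]
force: [2.8, -3.4, -0.4]
gripper_width: 0.0007
```

Request:
carry_out([
  [0,0.04,-0.2,-0.667,0,0,255],
  [0,0.04,-0.2,-0.667,0,0,255],
  [0,0.04,-0.2,-0.667,0,0,255],
  [0,0.04,-0.2,-0.667,0,0,255],
  [0,0.04,-0.2,-0.667,0,0,255],
])

```text
t: 7.78
tcp_pos: [0.5745, 0.2269, 0.0475]
eef_rot: [1.147, 1.569, -0.023]
force: [3.3, -2.8, -0.4]
gripper_width: 0.0007
```

```bash
python3 - <<'E'
from h import *
arc()
cv2.imwrite('pics/w5.png',grab_frame('wrist')[:,:,::-1])
E
```

```text
t 7.775 psi 22.1 rad 0.0708 tan -0.0171 z 0.0475 F [ 3.3 -2.8 -0.4] q [ 0.19  0.71  1.4  -0.    1.03 -0.21]
```

View pics/w5.png

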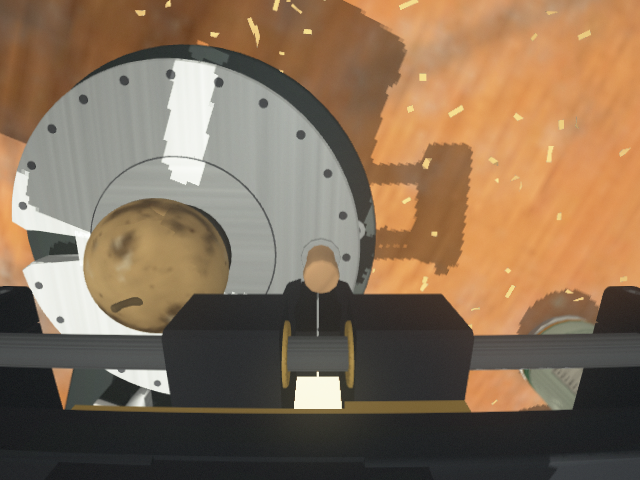

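Request:
carry_out([
  [0,0.04,-0.2,-0.667,0,0,255],
  [0,0.04,-0.2,-0.667,0,0,255],
  [0,0.04,-0.2,-0.667,0,0,255],
  [0,0.04,-0.2,-0.667,0,0,255],
  [0,0.04,-0.2,-0.667,0,0,255],
])

```text
t: 8.45
tcp_pos: [0.566, 0.251, 0.0476]
eef_rot: [1.03, 1.569, 0.208]
force: [3.6, -0.1, 0.2]
gripper_width: 0.0005
```

Request:
carry_out([
  [0,0.04,-0.2,-0.667,0,0,255],
  [0,0.04,-0.2,-0.667,0,0,255],
  [0,0.04,-0.2,-0.667,0,0,255],
  [0,0.04,-0.2,-0.667,0,0,255],
  [0,0.04,-0.2,-0.667,0,0,255],
])

```text
t: 9.07
tcp_pos: [0.5497, 0.2707, 0.0476]
eef_rot: [0.856, 1.569, 0.384]
force: [4.5, -1.2, 0.1]
gripper_width: 0.0004
```

Request:
carry_out([
  [0,0.04,-0.2,-0.667,0,0,255],
  [0,0.04,-0.2,-0.667,0,0,255],
  [0,0.04,-0.2,-0.667,0,0,255],
  [0,0.03,-0.15,-0.5,0,0,255],
  [0,0.02,-0.1,-0.333,0,0,255],
])

```text
t: 9.7
tcp_pos: [0.5311, 0.282, 0.0475]
eef_rot: [0.62, 1.569, 0.444]
force: [3.0, 0.3, 0.3]
gripper_width: 0.0004
```

```bash
python3 - <<'E'
from h import *
arc()
cv2.imwrite('pics/w6.png',grab_frame('wrist')[:,:,::-1])
crop(grab_frame('top'),245,205,200,150,4,'pics/t6.png')
E
```

```text
t 9.7 psi 79.06 rad 0.0709 tan -0.0162 z 0.0475 F [3.  0.3 0.3] q [ 0.29  0.68  1.46  0.    1.   -1.1 ]
```

View pics/w6.png

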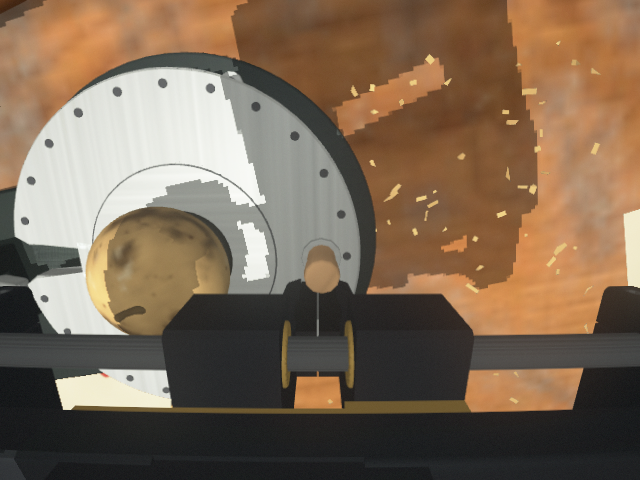

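View pics/t6.png

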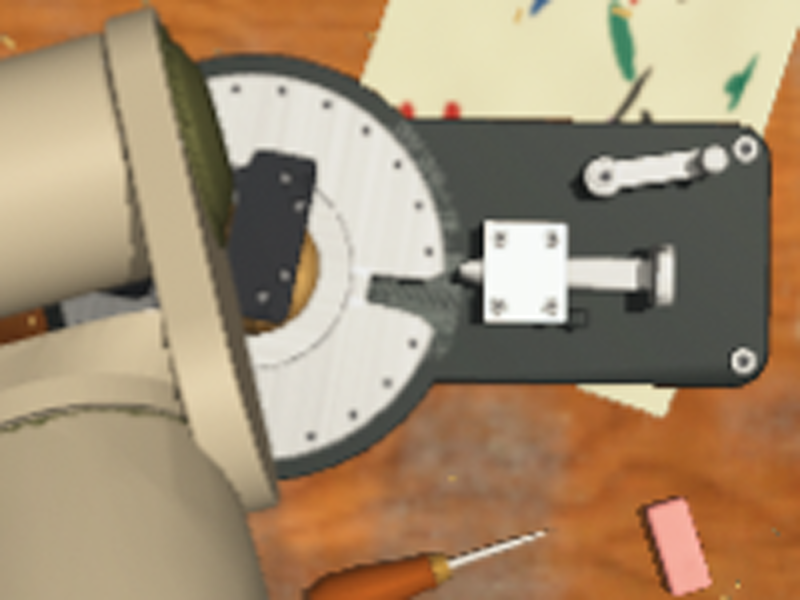

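```bash
python3 - <<'E'
from h import *
ci=camera_info('top')
f=lambda a:(245+a[0]/4,205+a[1]/4)
for n,a,z in [('mouth up',(445,279),.032),('mouth lo',(434,322),.032),('base up',(370,274),.032),('base lo',(368,301),.032),('guide',(526,271),.037),('nose',(462,270),.026)]:
    l=loc(P0,at_z(ci,[f(a)],z))[0];print(n,l.round(4))
im=cv2.imread('pics/t6.png')
# overlay slot at several angles about axis
E
```

```text
mouth up [-0.0045 -0.0895  0.032 ]
mouth lo [-0.0244 -0.0846  0.032 ]
base up [-0.0025 -0.0548  0.032 ]
base lo [-0.015 -0.054  0.032]
guide [-0.0004 -0.1265  0.037 ]
nose [-0.0003 -0.0976  0.026 ]
```

Request:
carry_out([
  [0,0.02,-0.1,-0.333,0,0,255],
  [0,0.03,-0.15,-0.5,0,0,255],
  [0,0.02,-0.1,-0.333,0,0,255],
  [0,0.01,-0.05,-0.167,0,0,255],
  [0,0,0,0,0,0,255],
])

```text
t: 10.42
tcp_pos: [0.521, 0.285, 0.0472]
eef_rot: [-2.856, 1.571, -2.893]
force: [1.9, 0.0, 1.3]
gripper_width: 0.0002
```

```bash
python3 - <<'E'
from h import *
arc()
crop(grab_frame('top'),305,245,100,75,8,'pics/t7.png')
E
```

```text
t 10.425 psi 87.07 rad 0.0707 tan -0.0158 z 0.0472 F [1.9 0.  1.3] q [ 0.3   0.67  1.48  0.    0.99 -1.23]
```

View pics/t7.png

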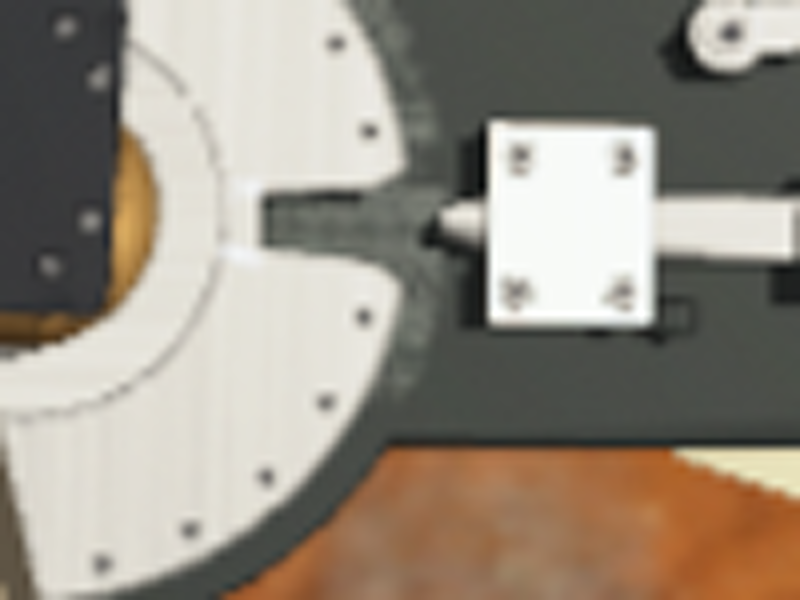

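```bash
python3 - <<'E'
from h import *
ci=camera_info('top')
f=lambda a:(305+a[0]/8,245+a[1]/8)
for n,a,z in [('mouth up',(405,175),.032),('mouth lo',(400,283),.032),('base up',(265,191),.032),('base lo',(265,247),.032),('mark up',(369,131),.032),('mark lo',(363,317),.032),('guide',(571,224),.037),('bar',(720,227),.030),('nose',(442,219),.026)]:
    l=loc(P0,at_z(ci,[f(a)],z))[0];print(n,l.round(4))
E
```

```text
mouth up [ 0.0101 -0.0882  0.032 ]
mouth lo [-0.0149 -0.0873  0.032 ]
base up [ 0.0061 -0.0559  0.032 ]
base lo [-0.0069 -0.056   0.032 ]
mark up [ 0.0202 -0.0799  0.032 ]
mark lo [-0.0228 -0.0788  0.032 ]
guide [-0.0009 -0.1263  0.037 ]
bar [-0.0013 -0.1613  0.03  ]
nose [-0.     -0.0972  0.026 ]
```

```bash
python3 - <<'E'
from h import *
s=telemetry.observe();p=s['tcp_pos']
a=[p[0]+.018,p[1],.047]; b=[p[0]+.018,p[1],.125]
t=W(P0,[-.001,-.233,.125])[0]
rows(t,90.9,13,p0=b,psi0=87.9); print(t)
E
```

```text
from [0.539 0.285 0.125] psi 87.9
[0.0, -0.94, -0.07, -0.04, 0, 0]
[0.0, -0.94, -0.07, -0.04, 0, 0]
[0.0, -0.93, -0.08, -0.04, 0, 0]
[0.0, -0.93, -0.08, -0.04, 0, 0]
[0.0, -0.93, -0.08, -0.04, 0, 0]
[0.0, -0.93, -0.09, -0.04, 0, 0]
[0.0, -0.93, -0.09, -0.04, 0, 0]
[0.0, -0.93, -0.1, -0.04, 0, 0]
[0.0, -0.93, -0.1, -0.04, 0, 0]
[0.0, -0.93, -0.1, -0.04, 0, 0]
[0.0, -0.93, -0.11, -0.04, 0, 0]
[0.0, -0.93, -0.11, -0.04, 0, 0]
[0.0, -0.93, -0.11, -0.04, 0, 0]
[ 0.50519498 -0.01798879  0.125     ]
```

Request:
carry_out([
  [0,0,0.35,0,0,0,255],
  [0,0,0.37,0,0,0,255],
  [-1,0,0,0,0,0,255],
  [-1,0,0,0,0,0,255],
  [-1,0,0,0,0,0,255],
])

```text
t: 11.1
tcp_pos: [0.5394, 0.2842, 0.1227]
eef_rot: [-2.777, 1.57, -2.814]
force: [0.4, -0.3, -0.5]
gripper_width: 0.0007
```

Request:
carry_out([
  [-0.12,-0.94,-0.07,-0.04,0,0,255],
  [0,-0.94,-0.07,-0.04,0,0,255],
  [0,-0.93,-0.08,-0.04,0,0,255],
  [0,-0.93,-0.08,-0.04,0,0,255],
  [0,-0.93,-0.08,-0.04,0,0,255],
])

```text
t: 11.72
tcp_pos: [0.5266, 0.167, 0.125]
eef_rot: [-3.008, 1.57, -3.023]
force: [0.1, -0.3, 0.1]
gripper_width: 0.0006
```

Request:
carry_out([
  [0,-0.93,-0.09,-0.04,0,0,255],
  [0,-0.93,-0.09,-0.04,0,0,255],
  [0,-0.93,-0.1,-0.04,0,0,255],
  [0,-0.93,-0.1,-0.04,0,0,255],
  [0,-0.93,-0.1,-0.04,0,0,255],
])

```text
t: 12.35
tcp_pos: [0.5138, 0.0508, 0.1251]
eef_rot: [3.003, 1.57, 3.008]
force: [-0.0, 0.4, 1.1]
gripper_width: 0.0006
```

Request:
carry_out([
  [0,-0.93,-0.11,-0.04,0,0,255],
  [0,-0.93,-0.11,-0.04,0,0,255],
  [0,-0.93,-0.11,-0.04,0,0,255],
  [0,0,0,0,0,0,255],
])

```text
t: 12.85
tcp_pos: [0.5062, -0.0192, 0.1251]
eef_rot: [2.936, 1.57, 2.952]
force: [-0.8, -0.6, 0.5]
gripper_width: 0.0007
```

```bash
python3 - <<'E'
from h import *
arc(); s=telemetry.observe();print(loc(P0,s['tcp_pos']))
cv2.imwrite('pics/w8.png',grab_frame('wrist')[:,:,::-1])
crop(grab_frame('top'),245,205,200,150,4,'pics/t8.png')
crop(grab_frame('side'),210,190,200,150,4,'pics/s8.png')
E
```

```text
t 12.85 psi 90.06 rad -0.2342 tan 0.0002 z 0.1251 F [-0.8 -0.6  0.5] q [-0.27  0.4   1.7  -0.    1.05 -1.86]
[[ 2.24601583e-05 -2.34223238e-01  1.25124716e-01]]
```

View pics/w8.png

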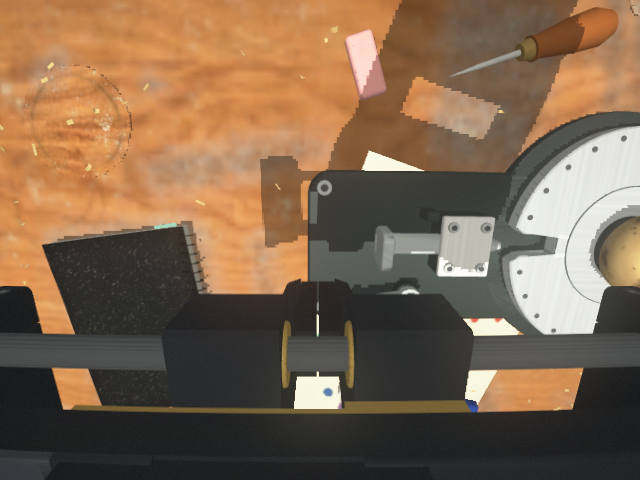

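View pics/s8.png

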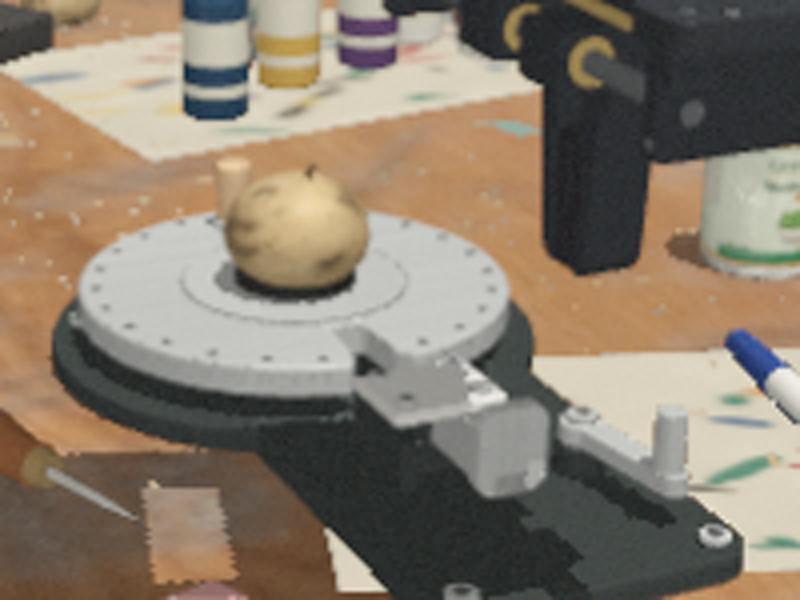

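View pics/t8.png

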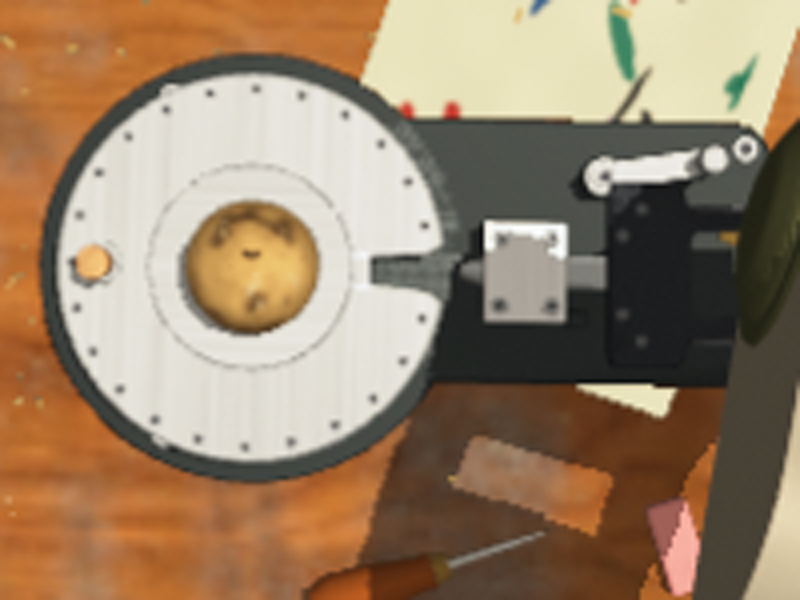

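Request:
carry_out([
  [1,0,0,0,0,0,255],
  [1,0,0,0,0,0,255],
  [0.9,0,0,0,0,0,255],
  [0.66,0,0,0,0,0,255],
  [0,0.3,0,0,0,0,255],
])

```text
t: 13.62
tcp_pos: [0.5056, -0.01, 0.0355]
eef_rot: [2.865, 1.569, 2.883]
force: [0.1, 0.7, 0.8]
gripper_width: 0.0004
```

Request:
carry_out([
  [0,0.25,0,0,0,0,255],
  [0,0.2,0,0,0,0,255],
  [0,0.2,0,0,0,0,255],
  [0,0.2,0,0,0,0,255],
])

```text
t: 14.12
tcp_pos: [0.5057, 0.0109, 0.0365]
eef_rot: [-0.601, 1.57, -0.582]
force: [-1.0, -2.7, 0.5]
gripper_width: 0.0004
```

```bash
python3 - <<'E'
from h import *
arc(); s=telemetry.observe();print(loc(P0,s['tcp_pos']))
crop(grab_frame('side'),260,240,133,100,6,'pics/s9.png')
E
```

```text
t 14.125 psi 90.2 rad -0.2041 tan 0.0008 z 0.0365 F [-1.  -2.7  0.5] q [-0.21  0.53  1.77 -0.    0.84 -1.8 ]
[[-7.74747580e-05 -2.04107461e-01  3.64930655e-02]]
```

View pics/s9.png

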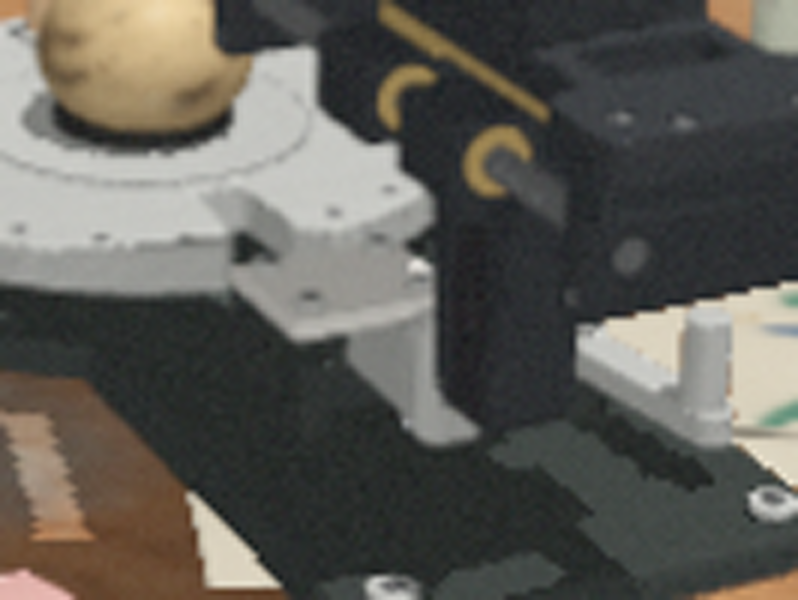

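Request:
carry_out([
  [0,0.2,0,0,0,0,255],
  [0,0.2,0,0,0,0,255],
  [0,0.2,0,0,0,0,255],
  [0,0.2,0,0,0,0,255],
  [0,0.2,0,0,0,0,255],
])

```text
t: 14.8
tcp_pos: [0.5053, 0.036, 0.0363]
eef_rot: [-0.144, 1.57, -0.126]
force: [2.1, -2.8, 1.7]
gripper_width: 0.0002
```

Request:
carry_out([
  [0,0.12,0,0,0,0,255],
  [0,0.1,0,0,0,0,255],
  [0,0.08,0,0,0,0,255],
])

```text
t: 15.18
tcp_pos: [0.505, 0.0433, 0.0362]
eef_rot: [-0.262, 1.571, -0.244]
force: [1.7, -3.5, 2.3]
gripper_width: 0.0005
```

```bash
python3 - <<'E'
from h import *
arc(); s=telemetry.observe();print(loc(P0,s['tcp_pos']))
crop(grab_frame('side'),260,240,133,100,6,'pics/s10.png')
crop(grab_frame('top'),305,245,100,75,8,'pics/t10.png')
E
```

```text
t 15.175 psi 90.2 rad -0.1717 tan 0.0009 z 0.0362 F [ 1.7 -3.5  2.3] q [-0.15  0.53  1.77 -0.    0.84 -1.74]
[[-0.0002991  -0.17170891  0.03622352]]
```

View pics/s10.png

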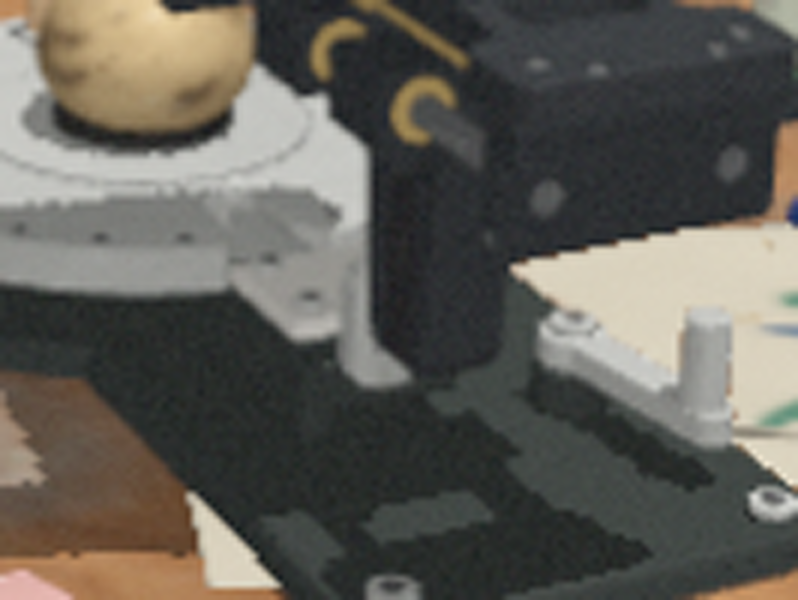

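View pics/t10.png

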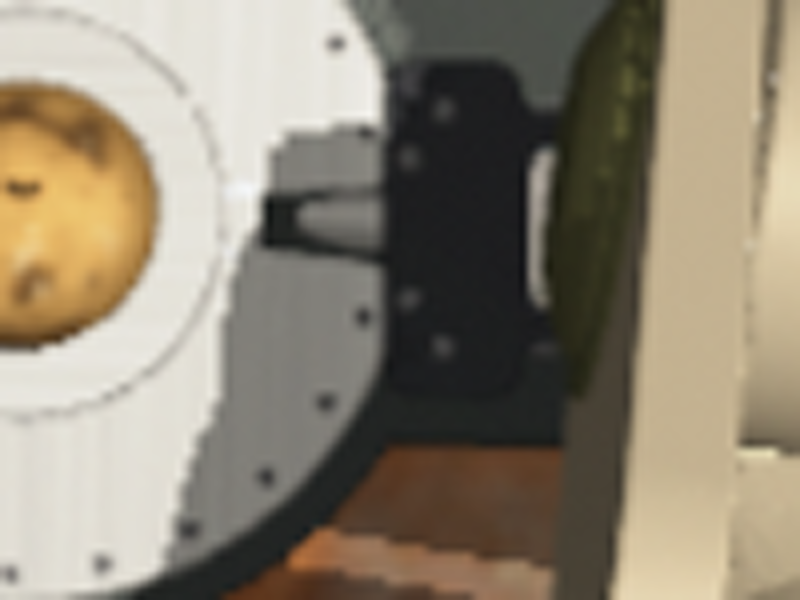

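Bar nose is deep in the slot (tip at crop x≈297 of slot end 265). Nearly home; creep until the stop.

Request:
carry_out([
  [0,0.06,0,0,0,0,255],
  [0,0.05,0,0,0,0,255],
])

```text
t: 15.52
tcp_pos: [0.5047, 0.046, 0.0361]
eef_rot: [3.105, 1.57, 3.123]
force: [1.7, -2.5, -0.0]
gripper_width: 0.0007
```

Request:
carry_out([
  [0,0.05,0,0,0,0,255],
  [0,0,0,0,0,0,255],
])

```text
t: 15.78
tcp_pos: [0.5047, 0.0473, 0.0361]
eef_rot: [2.922, 1.57, 2.94]
force: [0.1, -1.7, 0.4]
gripper_width: 0.0003
```

```bash
python3 - <<'E'
from h import *
arc(); s=telemetry.observe();print(loc(P0,s['tcp_pos']))
E
```

```text
t 15.775 psi 90.2 rad -0.1677 tan 0.0011 z 0.0361 F [ 0.1 -1.7  0.4] q [-0.14  0.54  1.77  0.    0.84 -1.73]
[[-0.00050698 -0.16770202  0.03613576]]
```

Not yet at the stop (force still friction only); a little more.

Request:
carry_out([
  [0,0.05,0,0,0,0,255],
  [0,0,0,0,0,0,255],
])

```text
t: 16.02
tcp_pos: [0.5048, 0.0476, 0.0362]
eef_rot: [-1.797, 1.569, -1.778]
force: [-0.1, -8.6, 1.7]
gripper_width: 0.0005
```

Request:
carry_out([
  [0,0.05,0,0,0,0,255],
  [0,0,0,0,0,0,255],
])

```text
t: 16.27
tcp_pos: [0.5048, 0.0477, 0.0363]
eef_rot: [-1.708, 1.568, -1.689]
force: [-0.8, -17.7, 1.0]
gripper_width: 0.0007
```

```bash
python3 - <<'E'
from h import *
arc(); s=telemetry.observe();print(loc(P0,s['tcp_pos']))
crop(grab_frame('top'),305,245,100,75,8,'pics/t11.png')
E
```

```text
t 16.275 psi 90.23 rad -0.1673 tan 0.001 z 0.0363 F [ -0.8 -17.7   1. ] q [-0.14  0.54  1.77 -0.    0.84 -1.72]
[[-0.00038388 -0.1672803   0.03629122]]
```

View pics/t11.png

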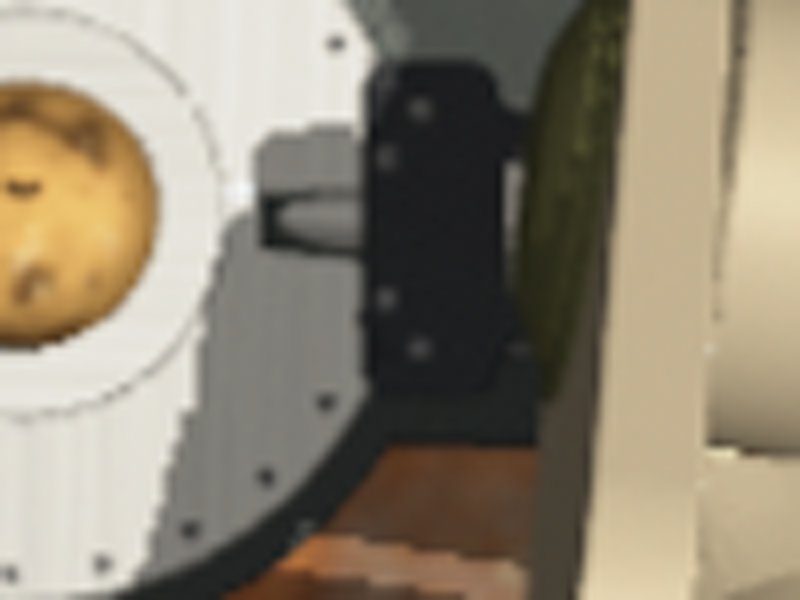

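Request:
carry_out([
  [0,-0.3,0,0,0,0,255],
  [0,-0.7,0,0,0,0,255],
  [-0.5,-0.6,0,0,0,0,255],
  [-1,0,0,0,0,0,255],
  [0,0,0.8,0,0,0,255],
])

```text
t: 16.95
tcp_pos: [0.5263, 0.009, 0.0762]
eef_rot: [-0.174, 1.568, -0.157]
force: [0.1, 0.5, 1.0]
gripper_width: 0.001
```

Request:
carry_out([
  [0,0,1,0,0,0,255],
  [0,0,1,0,0,0,255],
  [0,0,0.5,0,0,0,255],
  [0,0,0,0,0,0,255],
])

```text
t: 17.45
tcp_pos: [0.5884, 0.0105, 0.0742]
eef_rot: [-0.027, 1.57, -0.009]
force: [-0.3, 0.1, -0.5]
gripper_width: 0.0008
```

```bash
python3 - <<'E'
from h import *
arc(); s=telemetry.observe();print(s['tcp_pos'],loc(P0,s['tcp_pos']))
ci=camera_info('wrist')
cv2.imwrite('pics/w12.png',grab_frame('wrist')[:,:,::-1])
crop(grab_frame('side'),260,240,133,100,6,'pics/s12.png')
crop(grab_frame('top'),305,235,133,100,6,'pics/t12.png')
E
```

```text
t 17.45 psi 90.17 rad -0.206 tan -0.082 z 0.0742 F [-0.3  0.1 -0.5] q [-0.18  0.62  1.49  0.    1.03 -1.77]
[0.58842126 0.01053473 0.07422239] [[ 0.08264476 -0.20572804  0.07422239]]
```

View pics/w12.png

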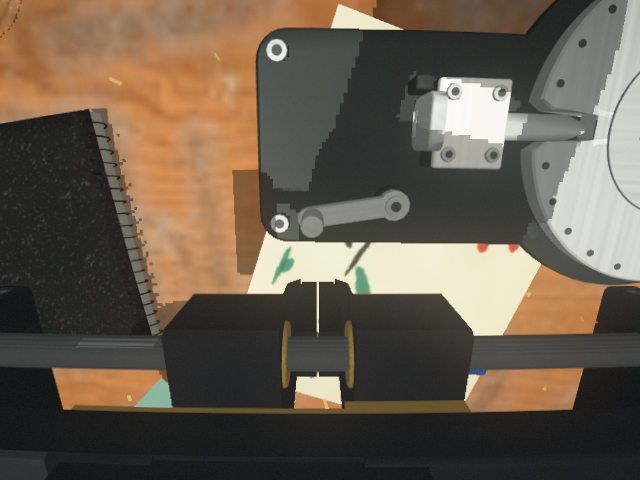

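View pics/s12.png

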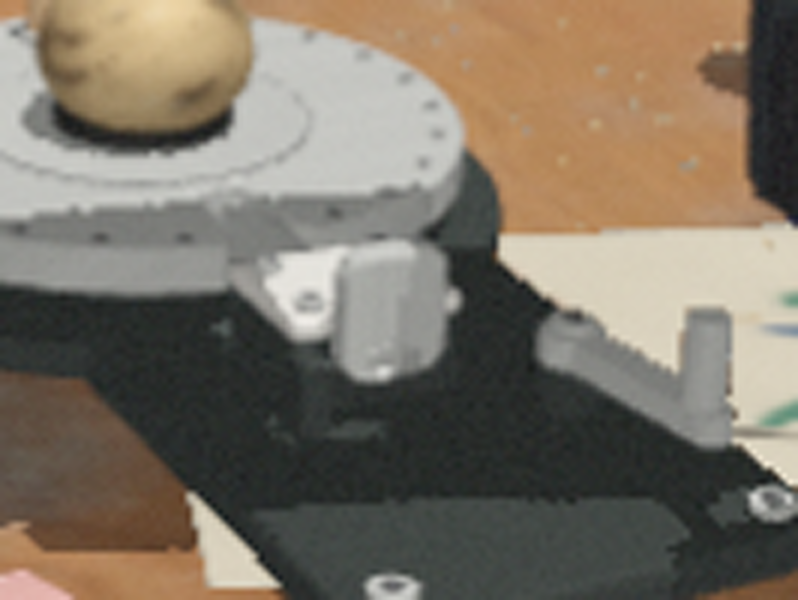

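View pics/t12.png

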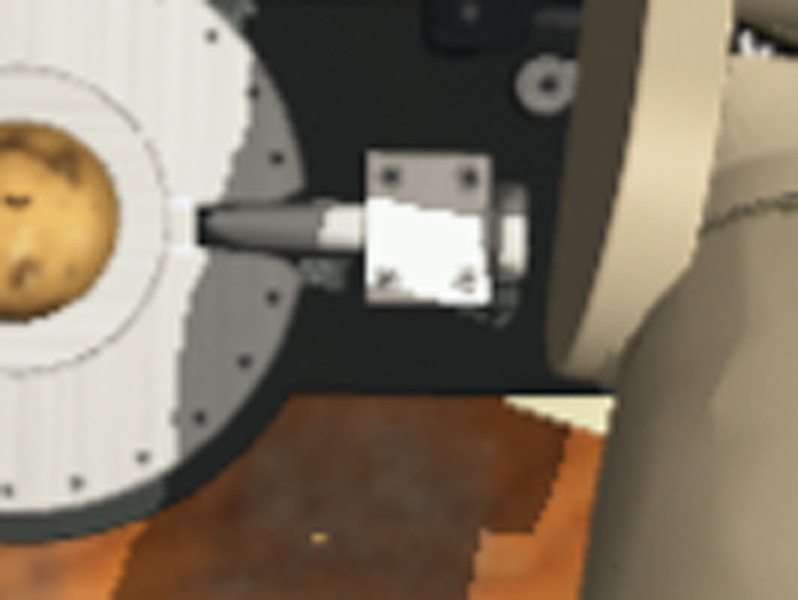

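```bash
python3 - <<'E'
from h import *
ci=camera_info('wrist')
for n,q,z in [('pin',(312,222),.053),('pivot',(397,206),.03),('tabtop',(421,122),.055)]:
    print(n,at_z(ci,[q],z).round(4),loc(P0,at_z(ci,[q],z)).round(4))
E
```

```text
pin [[0.5528 0.0082 0.053 ]] [[ 0.047  -0.2075  0.053 ]]
pivot [[0.5474 0.0564 0.03  ]] [[ 0.0423 -0.1592  0.03  ]]
tabtop [[0.5036 0.0586 0.055 ]] [[-0.0015 -0.1564  0.055 ]]
```

Request:
carry_out([
  [0.8,-0.16,0,0,0,0,255],
  [0.65,0,0,0,0,0,255],
  [0,0,-0.3,0,0,0,255],
  [0,0,-0.2,0,0,0,255],
  [0,0,-0.15,0,0,0,255],
])

```text
t: 18.23
tcp_pos: [0.572, 0.0068, 0.0382]
eef_rot: [-0.288, 1.569, -0.269]
force: [2.9, -1.5, -0.3]
gripper_width: 0.0004
```

```bash
python3 - <<'E'
from h import *
arc(); s=telemetry.observe();print(s['tcp_pos'],loc(P0,s['tcp_pos']))
cv2.imwrite('pics/w13.png',grab_frame('wrist')[:,:,::-1])
E
```

```text
t 18.225 psi 90.21 rad -0.2094 tan -0.0654 z 0.0382 F [ 2.9 -1.5 -0.3] q [-0.19  0.64  1.56 -0.    0.94 -1.78]
[0.57196176 0.00683202 0.03824323] [[ 0.06613156 -0.20918345  0.03824323]]
```

View pics/w13.png

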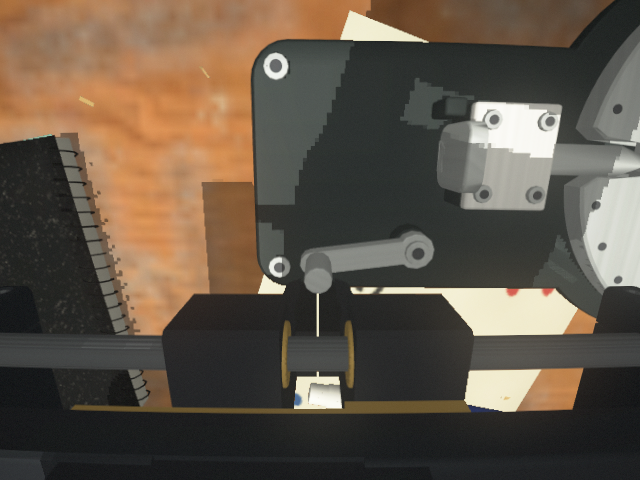

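Contact with the pin (image 317,278), centred on the fingers. Push along the arc.

Request:
carry_out([
  [0,0,-0.15,0,0,0,255],
  [0,-0.03,-0.13,0.4,0,0,255],
  [0,-0.046,-0.17,0.833,0,0,255],
  [0,-0.046,-0.17,0.833,0,0,255],
  [0,-0.046,-0.17,0.833,0,0,255],
])

```text
t: 18.9
tcp_pos: [0.552, 0.0038, 0.0378]
eef_rot: [-0.101, 1.57, -0.389]
force: [2.8, -1.5, 1.6]
gripper_width: 0.0005
```

Request:
carry_out([
  [0,-0.046,-0.17,0.833,0,0,255],
  [0,-0.046,-0.17,0.833,0,0,255],
  [0,-0.046,-0.17,0.833,0,0,255],
  [0,-0.046,-0.17,0.833,0,0,255],
  [0,-0.046,-0.17,0.833,0,0,255],
])

```text
t: 19.52
tcp_pos: [0.5303, 0.0081, 0.0377]
eef_rot: [0.008, 1.57, -0.716]
force: [0.3, -1.1, 0.7]
gripper_width: 0.0004
```

```bash
cat >> h.py <<'E'
def cat():
    s=telemetry.observe();l=loc(P0,s['tcp_pos'])[0];r=R(s);a=np.arctan2(r[1,1],r[0,1])-P0[2]
    d=l[:2]-[.045,-.1635]; y=np.array([np.cos(a),np.sin(a)]); z=np.array([y[1],-y[0]])
    print('t',s['t'],'psi',np.degrees(a).round(1),'y',(d@y).round(4),'z',(d@z).round(4),'loc',l.round(4),'F',np.round(s['force'],1))
E
python3 - <<'E'
from h import *
cat()
cv2.imwrite('pics/w14.png',grab_frame('wrist')[:,:,::-1])
E
```

```text
t 19.525 psi 47.6 y -0.0462 z 0.0144 loc [ 0.0245 -0.2073  0.0377] F [ 0.3 -1.1  0.7]
```

View pics/w14.png

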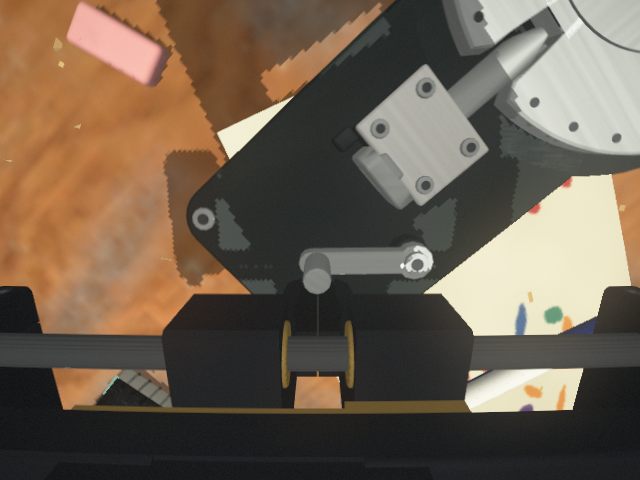

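Request:
carry_out([
  [0,-0.046,-0.17,0.833,0,0,255],
  [0,-0.046,-0.17,0.833,0,0,255],
  [0,-0.046,-0.17,0.833,0,0,255],
  [0,-0.046,-0.17,0.833,0,0,255],
  [0,-0.046,-0.17,0.833,0,0,255],
])

```text
t: 20.2
tcp_pos: [0.5127, 0.0211, 0.0376]
eef_rot: [-0.577, 1.571, -1.736]
force: [-0.4, -2.3, 0.4]
gripper_width: 0.0006
```

Request:
carry_out([
  [0,-0.046,-0.17,0.833,0,0,255],
  [0,-0.037,-0.136,0.667,0,0,255],
  [0,-0.028,-0.1,0.5,0,0,255],
  [0,-0.018,-0.07,0.333,0,0,255],
])

```text
t: 20.7
tcp_pos: [0.5057, 0.0314, 0.0376]
eef_rot: [-1.398, 1.57, -2.8]
force: [-0.7, -1.2, 1.2]
gripper_width: 0.0002
```

```bash
python3 - <<'E'
from h import *
cat()
cv2.imwrite('pics/w15.png',grab_frame('wrist')[:,:,::-1])
E
```

```text
t 20.7 psi 8.8 y -0.0473 z 0.013 loc [ 0.0003 -0.1836  0.0376] F [-0.7 -1.2  1.2]
```

View pics/w15.png

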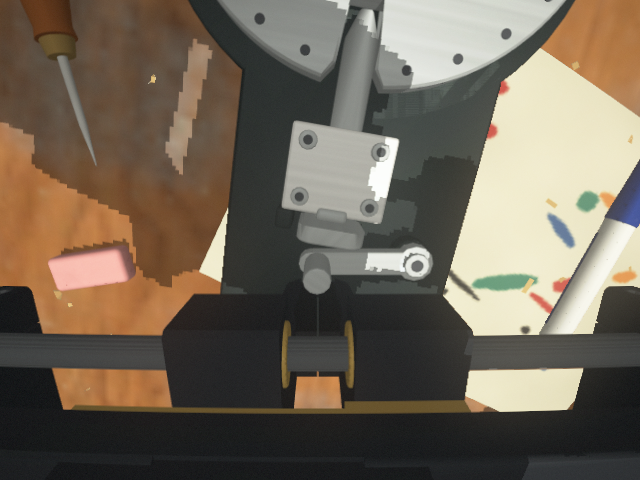

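Keep going gently until the stop.

Request:
carry_out([
  [0,-0.02,-0.07,0.333,0,0,255],
  [0,-0.02,-0.07,0.333,0,0,255],
  [0,-0.02,-0.07,0.333,0,0,255],
])

```text
t: 21.12
tcp_pos: [0.5036, 0.0363, 0.0375]
eef_rot: [-1.36, 1.57, -2.866]
force: [0.2, -1.7, 0.0]
gripper_width: 0.0004
```

Request:
carry_out([
  [0,-0.01,-0.05,0.25,0,0,255],
  [0,0,-0.04,0.15,0,0,255],
])

```text
t: 21.38
tcp_pos: [0.5032, 0.0386, 0.0374]
eef_rot: [-1.579, 1.57, -3.127]
force: [-1.2, -1.9, 0.2]
gripper_width: 0.0003
```

```bash
python3 - <<'E'
from h import *
cat()
cv2.imwrite('pics/w16.png',grab_frame('wrist')[:,:,::-1])
E
```

```text
t 21.375 psi 0.4 y -0.0472 z 0.0125 loc [-0.0021 -0.1764  0.0374] F [-1.2 -1.9  0.2]
```

View pics/w16.png

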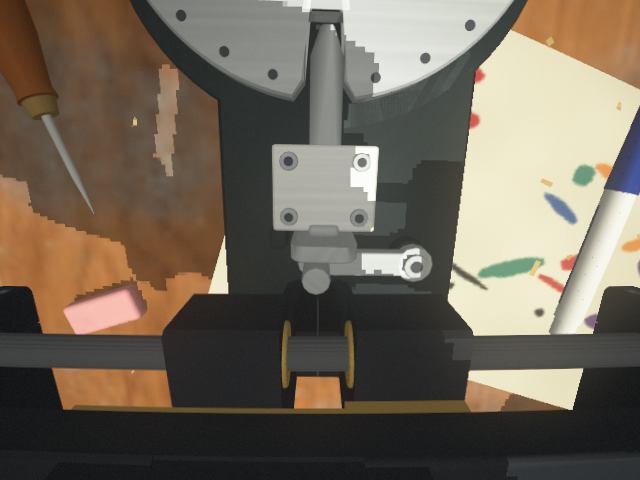

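Not yet at the stop; small further pushes until force rises.

Request:
carry_out([
  [0,0,-0.05,0,0,0,255],
  [0,0,-0.03,0,0,0,255],
])

```text
t: 21.68
tcp_pos: [0.5033, 0.0395, 0.0375]
eef_rot: [-0.251, 1.569, -1.798]
force: [-3.4, -12.1, 0.1]
gripper_width: 0.0008
```

Request:
carry_out([
  [0,0,-0.05,0,0,0,255],
  [0,0,0,0,0,0,255],
])

```text
t: 21.92
tcp_pos: [0.5033, 0.0397, 0.0375]
eef_rot: [-0.191, 1.567, -1.738]
force: [-3.7, -17.1, 2.0]
gripper_width: 0.0004
```

At the stop (17 N). Back off and clear.

Request:
carry_out([
  [0,0,0.3,0,0,0,255],
  [0,0,1,0,0,0,255],
  [-0.5,0,0.8,0,0,0,255],
  [-1,0,0,0,0,0,255],
  [-1,0,0,0,0,0,255],
])

```text
t: 22.55
tcp_pos: [0.5046, -0.0107, 0.1006]
eef_rot: [3.01, 1.57, 1.462]
force: [1.0, -0.0, 0.8]
gripper_width: 0.0006
```

Request:
carry_out([
  [-1,0,1,0,0,0,255],
  [-1,0,1,0,0,0,255],
  [-1,0,1,0,0,0,255],
  [0,0,1,0,0,0,255],
  [0,0,1,0,0,0,255],
])

```text
t: 23.18
tcp_pos: [0.5075, -0.1363, 0.1753]
eef_rot: [1.684, 1.57, 0.137]
force: [-0.2, 0.3, -0.5]
gripper_width: 0.0007
```

Request:
carry_out([
  [0,0,1,0,0,0,255],
  [0,0,1,0,0,0,255],
  [0,0,0,0,0,0,255],
  [0,0,0,0,0,0,255],
])

```text
t: 23.68
tcp_pos: [0.5084, -0.1849, 0.1749]
eef_rot: [-3.131, 1.57, 1.604]
force: [-0.5, -0.6, 1.4]
gripper_width: 0.0005
```

```bash
python3 - <<'E'
from h import *
cat()
crop(grab_frame('top'),245,205,200,150,4,'pics/t17.png')
crop(grab_frame('side'),210,200,200,150,4,'pics/s17.png')
E
```

```text
t 23.675 psi 0.5 y -0.0471 z 0.236 loc [-3.000e-04 -3.999e-01  1.749e-01] F [-0.5 -0.6  1.4]
```

View pics/t17.png

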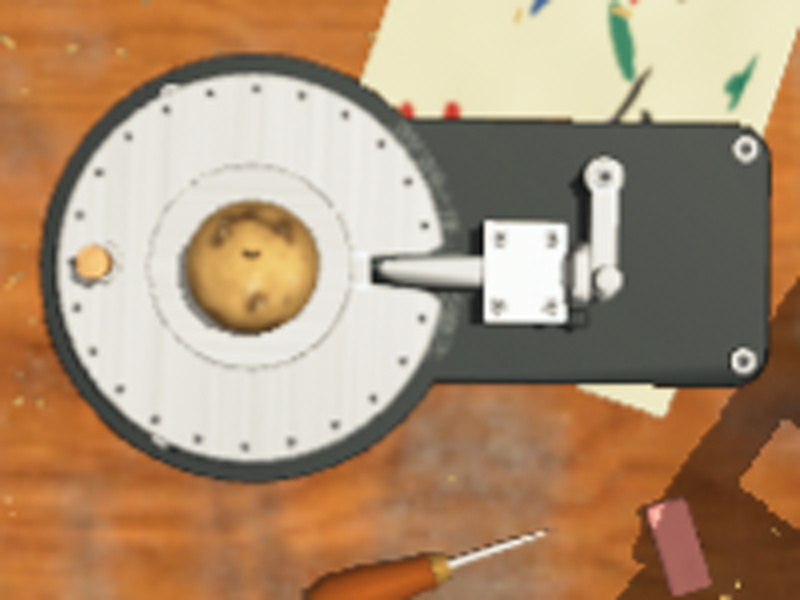

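View pics/s17.png

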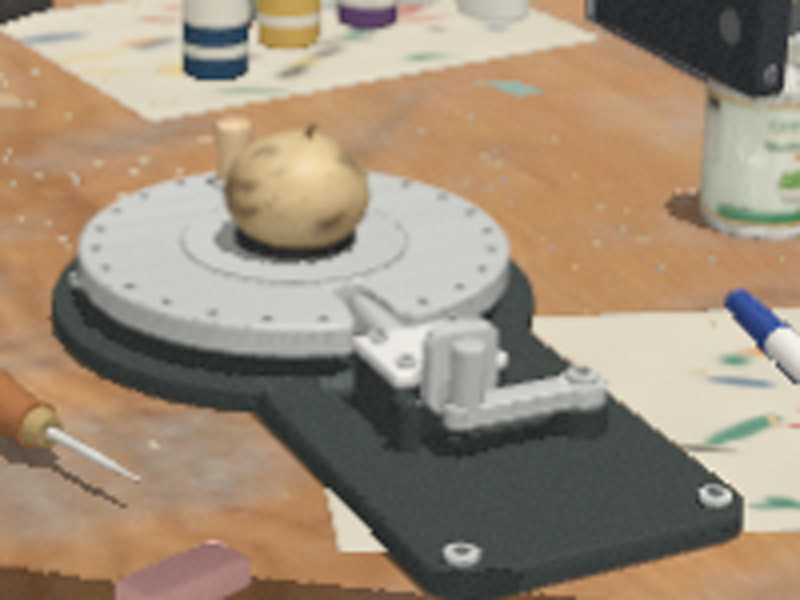

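```bash
python3 -c "
from bench import close_job
print(close_job())"
```

```text
the job is handed in; nothing more can be done
None
```

The turntable is locked and the job was handed in at about 24 s of the 58 s allowed; no verdict is reported.

- **Disc:** I turned it about 138° counterclockwise by pushing the peg with the closed fingertips. The slot ended roughly 1–1.5 mm off the bar before the bar went in.
- **Bar:** I pushed the tab until it met its end stop, where the force rose from about 3 N to 18 N, and saw the nose deep in the slot.
- **Catch:** I swung the pin round until the catch met its stop at about 17 N, then backed off and moved clear.

**Last checks:** In the final top and side pictures the bar is home with the slot centred on it. The catch lies square across behind the tab, and the gourd stands upright in the middle of the disc. The awl, the eraser and the visible end of the marker look unmoved. The highest force I read was about 18 N, below the 35 N limit.

**Disagreements:**
- The bar was not fully drawn back at the start; by my measurement it was already 7–8 mm in, which is still within the limit for step 1.
- The wrist camera placed the catch pivot about 4 mm from where my fit to the top and side cameras put it, so I relied on contact force to judge the stops.
- The gourd's outline shifted about 5 mm in the top picture as the disc turned. I took this to be its uneven shape turning.

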